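Set the flip tags to match the case bins

TASK

Set the four flip tags on the rail so that they match the bins behind them: wherever a plaster cast lies in the bin, its tag leans back over the bin with the disc face up; wherever the bin is empty, its tag leans forward, away from the bin, with the plain face up. Push the wrong ones over with a fingertip, leave the bins, the casts and everything else on the bench where they are, and pick nothing up.

Things in the scene. Friction and masses are not known exactly. Their poses are not given: they have to be found in the camera images.
- clip1: steel hinge clip of tag 1, fixed on the rail; origin: middle of the hinge pin, 80 mm above the bench top; x: level, square to the rail, towards the bin behind it, whose centre is 85 mm along x; y along pin and rail; z up. Two ears, 58 mm over the outside, end 4 mm above the pin. Clips stand 100 mm apart; the order of their numbers along the rail varies
- tag1 (a joint): tag 1 about the pin of clip1, rad: 0 (stop) tipped forward, plain face up; 0.65 upright; 1.3 (stop) back over its bin, face with raised 30 mm disc up. White plate 50 mm along the pin, 3 mm thick, 30 g; rounded free edge 60 mm from the pin (at rest 48 mm above it and 36 mm out, open space below). Turns freely; 0.3 rad past upright it falls to that stop by itself
- clip2: steel hinge clip of tag 2, fixed on the rail; origin: middle of the hinge pin, 80 mm above the bench top; x: level, square to the rail, towards the bin behind it, whose centre is 85 mm along x; y along pin and rail; z up. Two ears, 58 mm over the outside, end 4 mm above the pin. Clips stand 100 mm apart; the order of their numbers along the rail varies
- tag2 (a joint): tag 2 about the pin of clip2, rad: 0 (stop) tipped forward, plain face up; 0.65 upright; 1.3 (stop) back over its bin, face with raised 30 mm disc up. White plate 50 mm along the pin, 3 mm thick, 30 g; rounded free edge 60 mm from the pin (at rest 48 mm above it and 36 mm out, open space below). Turns freely; 0.3 rad past upright it falls to that stop by itself
- clip3: steel hinge clip of tag 3, fixed on the rail; origin: middle of the hinge pin, 80 mm above the bench top; x: level, square to the rail, towards the bin behind it, whose centre is 85 mm along x; y along pin and rail; z up. Two ears, 58 mm over the outside, end 4 mm above the pin. Clips stand 100 mm apart; the order of their numbers along the rail varies
- tag3 (a joint): tag 3 about the pin of clip3, rad: 0 (stop) tipped forward, plain face up; 0.65 upright; 1.3 (stop) back over its bin, face with raised 30 mm disc up. White plate 50 mm along the pin, 3 mm thick, 30 g; rounded free edge 60 mm from the pin (at rest 48 mm above it and 36 mm out, open space below). Turns freely; 0.3 rad past upright it falls to that stop by itself
- clip4: steel hinge clip of tag 4, fixed on the rail; origin: middle of the hinge pin, 80 mm above the bench top; x: level, square to the rail, towards the bin behind it, whose centre is 85 mm along x; y along pin and rail; z up. Two ears, 58 mm over the outside, end 4 mm above the pin. Clips stand 100 mm apart; the order of their numbers along the rail varies
- tag4 (a joint): tag 4 about the pin of clip4, rad: 0 (stop) tipped forward, plain face up; 0.65 upright; 1.3 (stop) back over its bin, face with raised 30 mm disc up. White plate 50 mm along the pin, 3 mm thick, 30 g; rounded free edge 60 mm from the pin (at rest 48 mm above it and 36 mm out, open space below). Turns freely; 0.3 rad past upright it falls to that stop by itself
- bin1: grey open bin, loose, 120 mm (x, away from the rail) x 88 mm x 50 mm high, walls 3 mm; origin: centre of its underside, 11 mm above the bench top. It stands behind one of the tags; the four bins are alike and their order varies, so its number does not tell its tag. Top rim 19 mm below the level of the hinge pins.
- bin2: grey open bin, loose, 120 mm (x, away from the rail) x 88 mm x 50 mm high, walls 3 mm; origin: centre of its underside, 11 mm above the bench top. It stands behind one of the tags; the four bins are alike and their order varies, so its number does not tell its tag. Top rim 19 mm below the level of the hinge pins.
- bin3: grey open bin, loose, 120 mm (x, away from the rail) x 88 mm x 50 mm high, walls 3 mm; origin: centre of its underside, 11 mm above the bench top. It stands behind one of the tags; the four bins are alike and their order varies, so its number does not tell its tag. Top rim 19 mm below the level of the hinge pins.
- bin4: grey open bin, loose, 120 mm (x, away from the rail) x 88 mm x 50 mm high, walls 3 mm; origin: centre of its underside, 11 mm above the bench top. It stands behind one of the tags; the four bins are alike and their order varies, so its number does not tell its tag. Top rim 19 mm below the level of the hinge pins.
- cast1: plaster cast of a dental arch lying in one of the bins (buff), 62 x 60 x 34 mm high, loose, 0.14 kg; origin: about the centre of its underside
- cast2: plaster cast of a dental arch lying in one of the bins (grey base, some teeth missing), 62 x 60 x 34 mm high, loose, 0.14 kg; origin: about the centre of its underside
- spare_cast: buff cast with pink gums, 62 x 60 x 34 mm high, standing on the green mat in front of the board, in no bin; origin: centre of its underside
- wax_block: blue wax block 36 x 52 x 24 mm on the mat in front of the board; origin: centre of its underside
- marker: white marker pen, 126 mm long, 12 mm thick, lying along the rail on the board's front ledge; origin: under its middle
- marker_cap: black pen cap, 32 mm long, 14 mm thick, lying on the board's front ledge; origin: under its middle
- burner: gas burner, foot 84 mm across, 128 mm high, on the bench to the left; origin: centre of its foot
- wax_tin: cream wax tin 90 mm across, 38 mm high, on the bench to the right; origin: centre of its underside
- carver: brass-handled wax carver, 170 mm long, lying on the bench to the right; origin: under its middle
Mind the look-alikes: they are no part of the job. Leave any blue, orange or turquoise look-alike of the cast1 alone.

How it is judged:
At the end, for the whole second after the job is handed in: Tags with a cast in the bin behind (within 45 mm of the tag's middle along the rail) lean back over the bin, joint above 1.1; the other tags lean forward, joint below 0.2; all at rest. Casts and bins are within 15 mm, other loose things within 20 mm, of where they began (((y of cast1 in the frame of clip1 between -0.045 and 0.045 m and value of joint tag1 above 1.1 rad) or (y of cast2 in the frame of clip1 between -0.045 and 0.045 m and value of joint tag1 above 1.1 rad) or ((y of cast1 in the frame of clip1 below -0.045 m or y of cast1 in the frame of clip1 above 0.045 m) and (y of cast2 in the frame of clip1 below -0.045 m or y of cast2 in the frame of clip1 above 0.045 m) and value of joint tag1 below 0.2 rad)) and velocity of joint tag1 between -0.1 and 0.1 rad/s and ((y of cast1 in the frame of clip2 between -0.045 and 0.045 m and value of joint tag2 above 1.1 rad) or (y of cast2 in the frame of clip2 between -0.045 and 0.045 m and value of joint tag2 above 1.1 rad) or ((y of cast1 in the frame of clip2 below -0.045 m or y of cast1 in the frame of clip2 above 0.045 m) and (y of cast2 in the frame of clip2 below -0.045 m or y of cast2 in the frame of clip2 above 0.045 m) and value of joint tag2 below 0.2 rad)) and velocity of joint tag2 between -0.1 and 0.1 rad/s and ((y of cast1 in the frame of clip3 between -0.045 and 0.045 m and value of joint tag3 above 1.1 rad) or (y of cast2 in the frame of clip3 between -0.045 and 0.045 m and value of joint tag3 above 1.1 rad) or ((y of cast1 in the frame of clip3 below -0.045 m or y of cast1 in the frame of clip3 above 0.045 m) and (y of cast2 in the frame of clip3 below -0.045 m or y of cast2 in the frame of clip3 above 0.045 m) and value of joint tag3 below 0.2 rad)) and velocity of joint tag3 between -0.1 and 0.1 rad/s and ((y of cast1 in the frame of clip4 between -0.045 and 0.045 m and value of joint tag4 above 1.1 rad) or (y of cast2 in the frame of clip4 between -0.045 and 0.045 m and value of joint tag4 above 1.1 rad) or ((y of cast1 in the frame of clip4 below -0.045 m or y of cast1 in the frame of clip4 above 0.045 m) and (y of cast2 in the frame of clip4 below -0.045 m or y of cast2 in the frame of clip4 above 0.045 m) and value of joint tag4 below 0.2 rad)) and velocity of joint tag4 between -0.1 and 0.1 rad/s and distance of each of cast1, cast2, bin1, bin2, bin3, bin4 from where it was at the start of the episode below 0.015 m and distance of each of spare_cast, wax_block, marker, marker_cap, burner, wax_tin, carver from where it was at the start of the episode below 0.02 m); the robot touches nothing.
It fails at once if a cast or a bin is shifted by more than 15 mm or lifted (distance of any of cast1, cast2, bin1, bin2, bin3, bin4 from where it was at the start of the episode above 0.015 m).
It fails at once if anything else on the bench (spare cast, wax block, marker, cap, burner, wax tin, carver) is shifted by more than 20 mm or lifted (distance of any of spare_cast, wax_block, marker, marker_cap, burner, wax_tin, carver from where it was at the start of the episode above 0.02 m).
It also fails if it takes over 42 s, if anything falls off the work surface, if the arm or the gripper's body presses on something with over 40 N, if the wrist force passes 120 N, or if a joint passes its speed limit or range.

ROBOT

A 7-joint arm with a two-finger parallel gripper is mounted at the origin on the work surface. World frame = base frame: x ahead of the robot, y to its left, z up, the work surface at z = 0. Lengths are in m, angles in rad, forces in N, time in s.
With the tool pointing down it reaches from about 0.4 to 0.85 m from the base axis. Payload 10.4 kg.
Tool frame: the origin (TCP) lies between the finger pads; the fingertips stand 22 mm ahead of it and the grasp point (between the pads) lies 3 mm ahead of it; z points along the fingers, y is the line along which they close (so a half turn about z gives the same grasp; the last joint's range is limited). The gripper opens to 85 mm and grips with 20 to 120 N. Pads are 22 mm wide; open, the fingers measure 114 mm over their backs; the gripper's body (76 mm by 85 mm) begins 54 mm behind the grasp point. The pads swing forward as they close: fully open they stand 13 mm farther back than shut.
Start: joints at [1.083, 0.332, -0.065, 1.46, 0.022, 1.35, -0.088], TCP at [0.28, -0.559, 0.219] pointing down, gripper open.
Joint ranges: [-2.6, 2.6], [-0.5, 2.12], [-1.47, 1.34], [0.16, 2.42], [-1.27, 4.41], [0.06, 2.06], [-2.6, 2.6]. Speed limits (rad/s): [2.22, 2.22, 2.79, 2.79, 3.14, 3.14, 3.14].

INTERFACE

Orientations are given as a unit quaternion [x, y, z, w].
In Python, from workcell import manip, camera, ticket, boxes_of, outline_of gives the robot as it stands.
- The arm moves only by the tool carry_out, never from a script. Its argument "deltas" is a list of rows, each a list of 5 numbers: the shift along the tool's x, y, z as a fraction of full scale, then the turn about the tool's z as a fraction of full scale, then the opening, from -1 (shut) to 1 (fully open), so that 0 is half open. In form: [[tx, ty, tz, spin, gripper], ...]. A call has 1 to 20 rows; each row is the pose to reach, as a shift and turn from the pose commanded when the call began, along the tool's axes at that moment; what a row does not reach only later rows make up. Full scale, the value 1, is 150 mm for a shift and 30 degrees for a turn. A row lasts 1/8 s, in which the tool goes at most 62.5 mm and 10.7 degrees, less where a joint would pass 70% of its speed; a pose out of reach is approached as far as the arm can. A call with a number of a shift or a turn outside -1 to 1 is refused whole. A call with a gripper value outside its range is refused whole. The fingers move at their own pace and stop on an object; "force" is the grip in N (left out, the last holds). Time passes only in rows, so rows that repeat a pose let the fingers close. It gives the time, the measured TCP pose, the force, the opening and the grip force at its end, in the units of the state.
- manip.get_obs(): the state, without advancing time (a new reading comes with each control period).
- camera(name): name is "scene" or "top" or "wrist"; returns a dict with "img" (384x512x3 uint8, red, green, blue), "depth" (384x512 float32, m along the optical axis (not along the pixel's ray), 0 where there is no reading), "vertical_fov" (degrees; the focal length in pixels is half the picture's height over the tangent of half this angle, whatever the lens; pixels are square), "cx", "cy" (the principal point, pixels), "R" (3x3) and "t" (3): a world point X has camera coordinates R X + t. Camera axes: x right, y down, z forward; pixel columns grow to the right and rows downward; lengths in m; the calibration is good to about 2 mm. A picture is of the moment at which its call begins.
- ticket.hand_in(): hands the job in; it is judged then, once.
Trained networks look in a picture, given as the dict that the camera call returned (one of the last four; its "shot" number tells which), for a name from the list of things; names that differ only in an ending like _2 or _b are one class to them, and where a whole thing is asked for, a point or a joint stands for the part that bears it (a point fixed in the world has none). Each returns a list of dicts, best first, with "conf" (0 to 1); they miss things now and then, are a little off and sometimes report something else, mostly with a low value. They report only what shows in the picture. A call takes as long as a camera call. They do not tell look-alikes from the thing itself.
- boxes_of(query, picture): "position" ([x, y, z] in m, in world coordinates, good to about 4 mm: the middle of the surface that is visible of it).
- outline_of(query, picture): "region" (384x512 bool, what is visible of it).
The state is a dict: "clock": time; "joint_pos": joint angles; "joint_velocities": joint speeds; "tau": joint torques, N m; "position": TCP position; "ee_rot": TCP orientation; "ft_force": force on the tool from outside, world axes, zero at the start; "torque": the same for the moment, N m; "grip_width": opening from 0.0 (shut) to 1.0 (fully open); "grasp_force": force on a finger pad.
Only numpy, scipy, OpenCV 4.12 (cv2) and the standard library are available. Lean on these libraries where they do the work, as an engineer would, in place of code of your own. Each camera call takes 0.05 s, during which the arm holds its last target. There are 200 camera calls.

## Working session

There is one attempt and no reset: what is moved stays moved. The work goes in short steps, Python scripts to look and compute and a tool call to move; the robot and the scene stay as the last step left them, time stands still between calls to the robot, and variables do not carry over. Pictures are saved under pics/ and viewed, at most 10 in all, crops included, and the job is handed in when it is done.

Besides the shell and the picture viewer there is one more tool, called after "Emit:" in YAML: its name, and indented under it one key for each argument. carry_out: Moves the arm, as the interface text tells. Its arguments: {"type":"object","properties":{"deltas":{"type":"array","items":{"type":"array","items":{"type":"number"}}},"force":{"type":"number"}},"required":["deltas"]}

```bash
mkdir -p pics; cat > h.py <<'E'
import numpy as np, cv2
from workcell import manip, camera, ticket, boxes_of, outline_of
def world(p,u,v,d=None):
    f=p["img"].shape[0]/2/np.tan(np.radians(p["vertical_fov"])/2)
    d=p["depth"][int(v),int(u)] if d is None else d
    return p["R"].T@(np.array([(u-p["cx"])/f*d,(v-p["cy"])/f*d,d])-p["t"])
def save(p,n,crop=None,s=1):
    im=p["img"][:,:,::-1]
    if crop: a,b,c,d=crop; im=im[b:d,a:c]
    cv2.imwrite("pics/"+n,cv2.resize(im,None,fx=s,fy=s,interpolation=cv2.INTER_CUBIC))
E
python3 - <<'E'
from h import *
np.set_printoptions(precision=3,suppress=True)
for n in("top","scene"):
    p=camera(n); save(p,n+".png",s=1.5); 
    for q in("clip1","tag1","bin1","cast1","spare_cast","burner"):
        for r in boxes_of(q,p): print(n,q,np.round(r["position"],3),round(r["conf"],2))
o=manip.get_obs(); print(o["position"],o["ee_rot"],o["grip_width"],o["clock"])
E
```

```text
top clip1 [0.575 0.064 0.101] 0.93
top clip1 [ 0.58  -0.136  0.101] 0.73
top clip1 [ 0.552 -0.035  0.104] 0.62
top clip1 [0.548 0.162 0.103] 0.59
top tag1 [0.585 0.065 0.108] 0.7
top tag1 [ 0.553 -0.034  0.111] 0.65
top tag1 [ 0.587 -0.138  0.107] 0.64
top tag1 [0.546 0.16  0.109] 0.6
top tag1 [0.548 0.162 0.102] 0.26
top bin1 [0.653 0.172 0.014] 0.87
top bin1 [0.583 0.063 0.11 ] 0.74
top bin1 [ 0.662 -0.036  0.013] 0.69
top bin1 [0.664 0.066 0.011] 0.58
top bin1 [ 0.687 -0.126  0.013] 0.57
top cast1 [ 0.658 -0.135  0.036] 0.96
top cast1 [0.429 0.061 0.025] 0.89
top cast1 [ 0.651 -0.031  0.031] 0.8
top cast1 [ 0.319 -0.438  0.021] 0.73
top cast1 [ 0.375 -0.08   0.024] 0.57
top cast1 [0.655 0.173 0.014] 0.54
top spare_cast [0.356 0.23  0.024] 0.58
top burner [0.58 0.42 0.02] 0.93
scene clip1 [ 0.558 -0.034  0.098] 0.84
scene clip1 [0.554 0.167 0.096] 0.68
scene clip1 [0.574 0.07  0.086] 0.63
scene clip1 [ 0.577 -0.129  0.086] 0.61
scene tag1 [0.545 0.162 0.103] 0.9
scene tag1 [ 0.55  -0.036  0.104] 0.72
scene tag1 [ 0.595 -0.127  0.114] 0.5
scene bin1 [ 0.657 -0.055  0.049] 0.98
scene bin1 [0.643 0.154 0.024] 0.67
scene bin1 [ 0.66  -0.157  0.043] 0.62
scene bin1 [0.646 0.046 0.028] 0.56
scene bin1 [0.547 0.162 0.103] 0.4
scene cast1 [0.437 0.071 0.023] 0.66
scene cast1 [ 0.387 -0.07   0.026] 0.61
scene cast1 [ 0.658 -0.036  0.036] 0.54
scene cast1 [ 0.661 -0.14   0.034] 0.46
scene cast1 [ 0.327 -0.424  0.021] 0.43
scene cast1 [ 0.593 -0.443  0.007] 0.35
scene spare_cast [0.366 0.234 0.024] 0.63
scene burner [0.59  0.435 0.014] 0.81
scene burner [0.549 0.162 0.104] 0.15
[ 0.28  -0.559  0.219] [0.973 0.23  0.    0.   ] 1.0016081013338953 0.7
```

View pics/top.png

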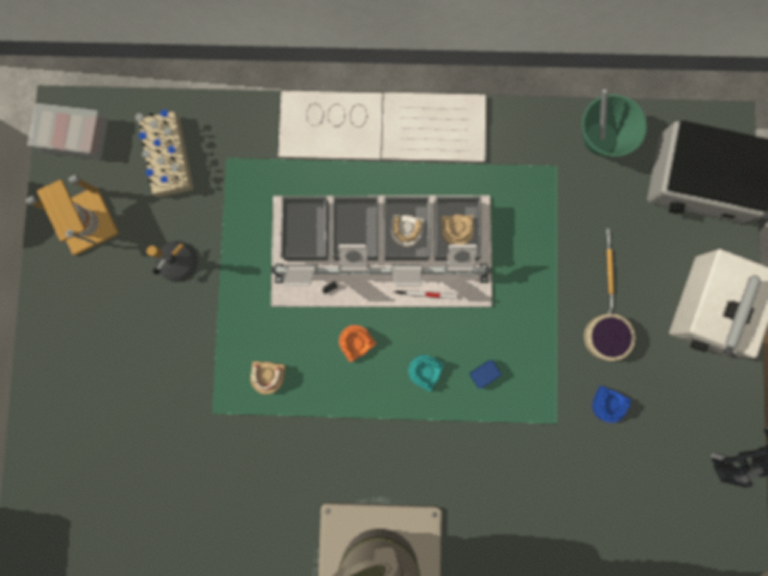

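View pics/scene.png

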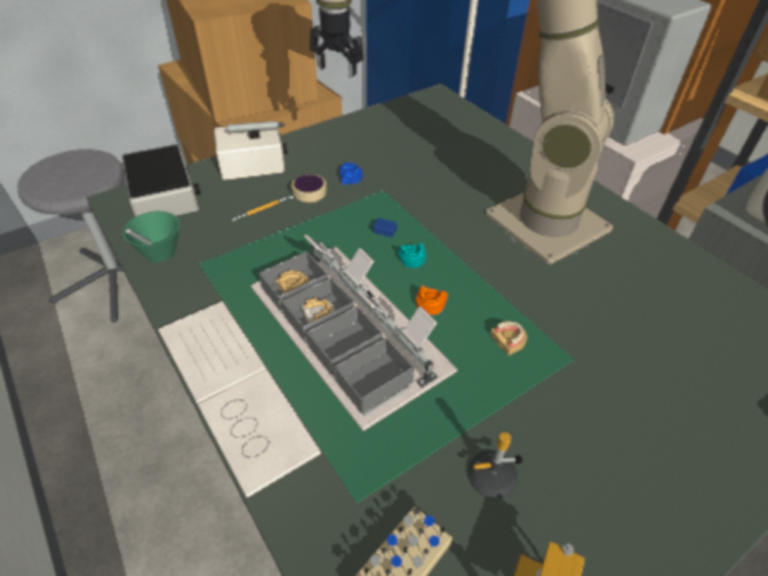

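The top view shows bins, left to right in the image: empty (tag forward, px 298,272), empty (tag back with disc, 352,257), cast with grey base (407,228; tag forward at 407,273), buff cast (458,228; tag back at 461,257). The orange, turquoise and blue casts and the spare lie on the mat or bench, not in bins. The second and third tags look wrong, so I'll confirm in one crop and measure them.

```bash
python3 - <<'E'
from h import *
np.set_printoptions(precision=3,suppress=True)
p=camera("top"); save(p,"crop.png",(175,125,335,210),5)
H,W=p["depth"].shape
f=H/2/np.tan(np.radians(p["vertical_fov"])/2)
v,u=np.mgrid[:H,:W]; d=p["depth"]
P=(np.stack([(u-p["cx"])/f*d,(v-p["cy"])/f*d,d],-1)-p["t"])@p["R"]
m=(P[...,0]>.5)&(P[...,0]<.65)&(abs(P[...,1])<.25)&(d>0)
for y0 in(.163,.065,-.035,-.136):
    k=m&(abs(P[...,1]-y0)<.04)&(P[...,2]>.092)
    Q=P[k]; print(y0,len(Q),Q.min(0),Q.max(0),Q.mean(0), np.polyfit(Q[:,2],Q[:,0],1))
k=m&(P[...,2]>.07)&(P[...,2]<.088); Q=P[k]; print(len(Q),np.polyfit(Q[:,1],Q[:,0],1),Q[:,1].min(),Q[:,1].max())
E
```

```text
0.163 168 [0.527 0.137 0.092] [0.558 0.187 0.133] [0.541 0.162 0.113] [-0.74   0.625]
0.065 235 [0.571 0.04  0.092] [0.602 0.088 0.133] [0.587 0.063 0.113] [0.735 0.504]
-0.035 173 [ 0.532 -0.062  0.092] [ 0.563 -0.013  0.134] [ 0.546 -0.037  0.113] [-0.742  0.63 ]
-0.136 240 [ 0.576 -0.161  0.092] [ 0.608 -0.111  0.132] [ 0.592 -0.136  0.113] [0.759 0.506]
286 [-0.025  0.567] -0.19507478547486504 0.2222999431708071
```

View pics/crop.png

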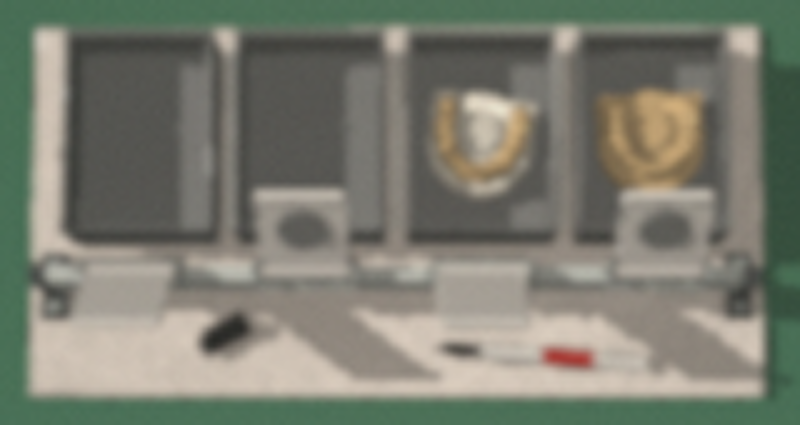

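The crop confirms it. At crop pixels, the bin at (145,140) is empty with its tag forward, which is right. The bin at (312,130) is empty with its tag back (302,228), which is wrong. The bin at (480,140) holds the grey-base cast with its tag forward (480,290), which is wrong. The bin at (652,135) holds the buff cast with its tag back, which is right. I'll push the y≈-0.037 tag back and the y≈0.064 tag forward.

Emit:
carry_out:
  deltas:
    - [0.3, -0.3, 0, 0.3, -1]
    - [0.6, -0.6, 0, 0.6, -1]
    - [1, -1, 0, 0.84, -1]
    - [1, -1, 0, 0.84, -1]
    - [1, -1, 0, 0.84, -1]

```text
clock: 1.38
position: [0.3481, -0.3557, 0.2194]
ee_rot: [1.0, 0.014, 0.0, 0.0]
ft_force: [-0.6, 0.0, 0.2]
grip_width: 0.001
grasp_force: 0.0
```

Emit:
carry_out:
  deltas:
    - [0.2, -0.4, 0, 0, -1]
    - [0.45, -0.8, 0, 0, -1]
    - [0.47, -1, 0, 0, -1]
    - [0.47, -1, 0, 0, -1]

```text
clock: 1.88
position: [0.4147, -0.2039, 0.2192]
ee_rot: [1.0, 0.014, 0.0, 0.0]
ft_force: [-1.2, -0.9, 0.2]
grip_width: -0.004
grasp_force: 0.0
```

Emit:
carry_out:
  deltas:
    - [0.2, -0.4, 0, 0, -1]
    - [0.4, -0.8, 0, 0, -1]
    - [0.47, -1, 0, 0, -1]
    - [0.47, -1, 0, 0, -1]
    - [0.47, -1, 0, 0, -1]

```text
clock: 2.5
position: [0.4804, -0.0563, 0.2187]
ee_rot: [1.0, 0.011, -0.0, 0.0]
ft_force: [-0.4, -0.7, -0.8]
grip_width: 0.001
grasp_force: 0.0
```

Emit:
carry_out:
  deltas:
    - [0, -0.13, 0.25, 0, -1]
    - [0, -0.13, 0.5, 0, -1]
    - [0, -0.13, 0.58, 0, -1]
    - [0, -0.13, 0.58, 0, -1]
    - [0.1, -0.13, 0.58, 0, -1]
    - [0.2, -0.13, 0.58, 0, -1]
    - [0.27, -0.13, 0.58, 0, -1]
    - [0.34, -0.13, 0.58, 0, -1]
    - [0.41, -0.13, 0.58, 0, -1]
    - [0.48, -0.13, 0.58, 0, -1]
    - [0.55, -0.13, 0.58, 0, -1]
    - [0.62, -0.13, 0.58, 0, -1]
    - [0.62, -0.13, 0.58, 0, -1]
    - [0.62, -0.13, 0.58, 0, -1]
    - [0.4, -0.13, 0.58, 0, -1]
    - [0.1, -0.13, 0.58, 0, -1]
    - [0.0, -0.13, 0.3, 0, -1]
    - [0.0, -0.13, 0, 0, -1]
    - [0.0, -0.13, 0, 0, -1]

```text
clock: 4.88
position: [0.4814, -0.0345, 0.2225]
ee_rot: [1.0, 0.012, 0.003, 0.001]
ft_force: [-0.5, -0.2, -0.4]
grip_width: -0.0
grasp_force: 0.0
```

```bash
cat > chk.py <<'E'
from h import *
np.set_printoptions(precision=3,suppress=True)
p=camera("top"); save(p,"t.png")
H,W=p["depth"].shape
f=H/2/np.tan(np.radians(p["vertical_fov"])/2)
v,u=np.mgrid[:H,:W]; d=p["depth"]
P=(np.stack([(u-p["cx"])/f*d,(v-p["cy"])/f*d,d],-1)-p["t"])@p["R"]
for y0 in(.163,.064,-.037,-.136):
    k=(P[...,0]>.5)&(P[...,0]<.65)&(d>0)&(abs(P[...,1]-y0)<.03)&(P[...,2]>.092)&(P[...,2]<.15)
    Q=P[k]; print(y0,len(Q),Q.mean(0) if len(Q) else "")
print(manip.get_obs()["position"])
E
python3 chk.py
```

```text
0.163 168 [0.541 0.162 0.113]
0.064 205 [0.587 0.067 0.114]
-0.037 0 
-0.136 103 [ 0.594 -0.15   0.114]
[ 0.481 -0.035  0.22 ]
```

Emit:
carry_out:
  deltas:
    - [0.3, -0.2, 0, 0, -1]
    - [0.6, -0.4, 0, 0, -1]
    - [0.9, -0.6, 0, 0, -1]
    - [1, -0.66, 0, 0, -1]
    - [1, -0.66, 0, 0, -1]
    - [1, -0.66, 0, 0, -1]

```text
clock: 5.68
position: [0.6267, 0.0676, 0.2181]
ee_rot: [1.0, 0.012, -0.001, 0.0]
ft_force: [-0.5, -0.6, -0.2]
grip_width: 0.004
grasp_force: 0.0
```

```bash
python3 chk.py; python3 -c "
from h import *
save(camera('scene'),'s2.png',(150,130,330,290),4)"
```

```text
0.163 159 [0.541 0.163 0.114]
0.064 0 
-0.037 59 [ 0.547 -0.054  0.112]
-0.136 246 [ 0.592 -0.136  0.113]
[0.627 0.067 0.219]
```

View pics/s2.png

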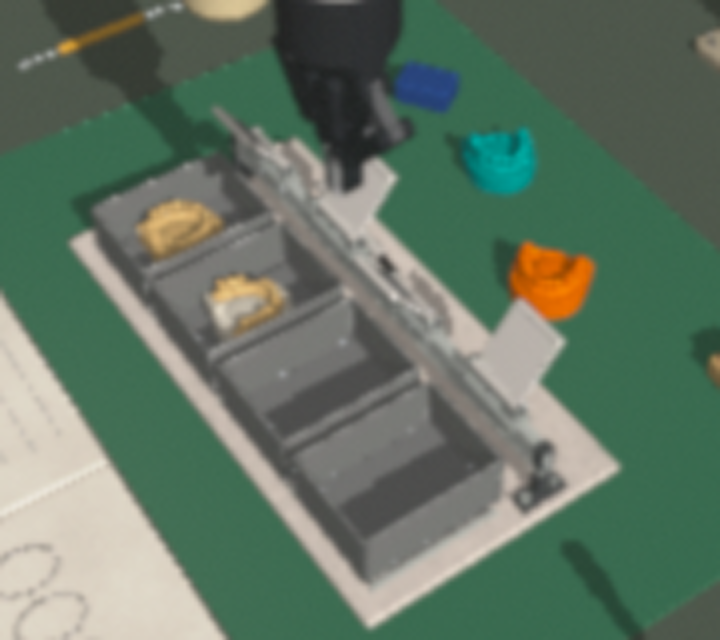

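The third tag (crop 360,195) is still forward, so the first push stopped short. The gripper is now above the second bin. I'll push tag 2 further and read the position at the end of the stroke.

Emit:
carry_out:
  deltas:
    - [0.09, 0, 0.1, 0, -1]
    - [0.09, 0.02, 0.3, 0, -1]
    - [0.09, 0.02, 0.5, 0, -1]
    - [0.09, 0.02, 0.58, 0, -1]
    - [0.09, 0.02, 0.58, 0, -1]
    - [0.0, 0.02, 0.58, 0, -1]
    - [-0.1, 0.02, 0.58, 0, -1]
    - [-0.17, 0.02, 0.58, 0, -1]
    - [-0.24, 0.02, 0.58, 0, -1]
    - [-0.31, 0.02, 0.58, 0, -1]
    - [-0.38, 0.02, 0.58, 0, -1]
    - [-0.44, 0.02, 0.58, 0, -1]
    - [-0.5, 0.02, 0.58, 0, -1]
    - [-0.5, 0.02, 0.58, 0, -1]
    - [-0.5, 0.02, 0.58, 0, -1]

```text
clock: 7.65
position: [0.5528, 0.0633, 0.132]
ee_rot: [1.0, 0.012, 0.0, 0.0]
ft_force: [1.0, 0.4, 0.1]
grip_width: -0.004
grasp_force: 0.0
```

```bash
python3 -c "
from h import *
save(camera('scene'),'s3.png',(150,130,330,290),4)"
```

```text
(no output)
```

View pics/s3.png

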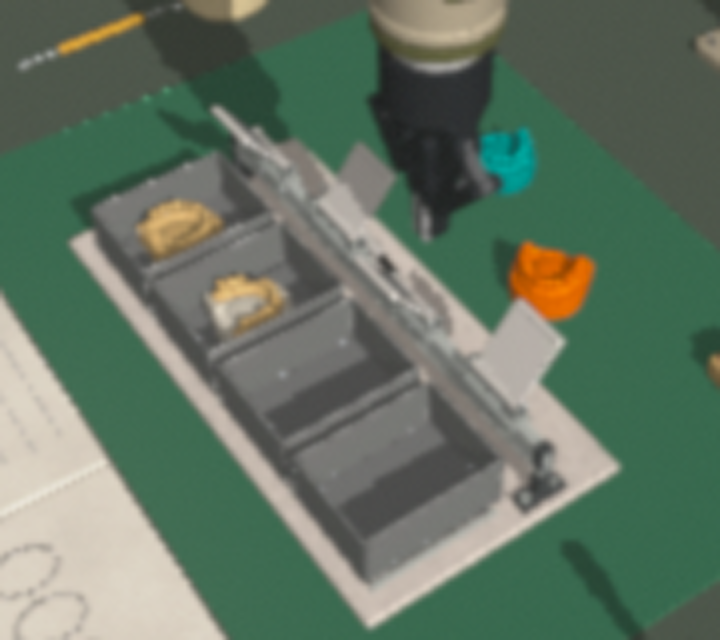

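```bash
python3 -c "
from h import *
p=camera('scene');f=192/np.tan(np.radians(p['vertical_fov'])/2)
for z in(.154,.132,.11,.09):
  c=p['R']@np.array([.553,.063,z])+p['t'];print(z,(np.array([f*c[0]/c[2]+p['cx'],f*c[1]/c[2]+p['cy']])-[150,130])*4,c[2])
u,v=150+425/4,130+228/4
print(world(p,u,v),world(p,150+425/4,130+215/4))
q=camera('wrist');save(q,'w.png')
import time
o=manip.get_obs();print(o['position'],o['grip_width'],o['clock'])
"
```

```text
0.154 [428.41905937 221.45625594] 1.0622902241536933
0.132 [427.75199716 242.86341054] 1.0780277305582628
0.11 [427.10413084 263.65453673] 1.0937652369628321
0.09 [426.5311308  282.04307708] 1.108072060966986
[0.56077588 0.06981484 0.15747877] [0.56088874 0.06952076 0.17028599]
[0.5528011  0.06341542 0.13184318] 0.0037365819458601043 7.8
```

View pics/w.png

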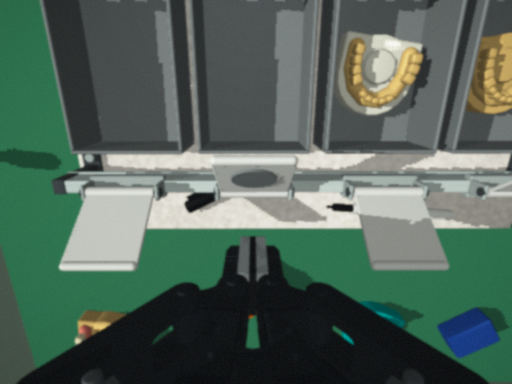

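The wrist view shows the tip (252,245) has passed over tag 2 without touching it: tag 2 (255,178) is still back with its disc visible. The tip is higher than I assumed, so I'll measure it.

```bash
python3 -c "
from h import *
np.set_printoptions(precision=3,suppress=True)
p=camera('scene')
for u in (255,257,259):
  for v in range(182,197): print(u,v,p['img'][v,u],world(p,u,v))
"
```

```text
255 182 [93 93 91] [0.565 0.07  0.18 ]
255 183 [106 106 104] [0.564 0.067 0.173]
255 184 [110 110 109] [0.564 0.068 0.17 ]
255 185 [110 111 109] [0.565 0.069 0.167]
255 186 [108 108 106] [0.565 0.07  0.164]
255 187 [104 105 103] [0.563 0.067 0.157]
255 188 [103 108 103] [0.564 0.069 0.154]
255 189 [ 99 115 104] [0.563 0.067 0.149]
255 190 [ 80 113  93] [ 0.484 -0.043  0.005]
255 191 [ 65 108  83] [ 0.486 -0.04   0.003]
255 192 [ 60 106  80] [ 0.489 -0.035  0.004]
255 193 [ 61 106  80] [ 0.491 -0.033  0.002]
255 194 [ 73 112  88] [ 0.493 -0.029  0.002]
255 195 [104 127 107] [ 0.496 -0.026  0.001]
255 196 [147 153 137] [ 0.502 -0.018  0.008]
257 182 [69 69 68] [0.558 0.069 0.176]
257 183 [91 91 90] [0.56  0.072 0.175]
257 184 [99 99 98] [0.56  0.072 0.171]
257 185 [100 100  98] [0.56  0.072 0.167]
257 186 [96 97 95] [0.56  0.072 0.163]
257 187 [88 90 88] [0.56  0.073 0.159]
257 188 [90 92 90] [0.559 0.072 0.154]
257 189 [102 110 104] [0.557 0.069 0.147]
257 190 [ 86 112  96] [ 0.477 -0.042  0.001]
257 191 [ 67 109  85] [ 0.48  -0.037  0.002]
257 192 [ 59 106  80] [ 0.485 -0.03   0.006]
257 193 [ 58 105  79] [ 0.486 -0.028  0.004]
257 194 [ 59 106  79] [ 0.489 -0.025  0.004]
257 195 [ 60 107  81] [ 0.492 -0.019  0.005]
257 196 [ 71 111  86] [ 0.493 -0.018  0.003]
259 182 [35 39 38] [0.568 0.092 0.2  ]
259 183 [40 42 41] [0.565 0.088 0.19 ]
259 184 [43 46 46] [0.556 0.077 0.173]
259 185 [47 50 50] [0.556 0.076 0.168]
259 186 [44 48 48] [0.557 0.077 0.165]
259 187 [45 49 49] [0.555 0.075 0.159]
259 188 [48 63 56] [0.555 0.075 0.155]
259 189 [55 89 70] [ 0.47  -0.039  0.004]
259 190 [ 57 102  78] [ 0.474 -0.034  0.007]
259 191 [ 59 106  80] [ 0.475 -0.033  0.003]
259 192 [ 59 105  80] [ 0.479 -0.027  0.006]
259 193 [ 59 106  79] [ 0.48  -0.025  0.003]
259 194 [ 57 105  79] [ 0.481 -0.023  0.001]
259 195 [ 60 106  80] [ 0.486 -0.016  0.005]
259 196 [ 58 106  79] [ 0.489 -0.013  0.005]
```

The tip is actually about 15 mm above the reported TCP z, so it's roughly 37 mm higher than assumed. I'll repeat the push lower.

Emit:
carry_out:
  deltas:
    - [0.02, 0, -0.15, 0, -1]
    - [0.2, 0, -0.25, 0, -1]
    - [0.4, 0, -0.25, 0, -1]
    - [0.58, 0, -0.2, 0, -1]
    - [0.58, 0, 0, 0, -1]
    - [0.58, 0, 0.2, 0, -1]
    - [0.58, 0, 0.23, 0, -1]
    - [0.5, 0, 0.23, 0, -1]
    - [0.42, 0, 0.23, 0, -1]
    - [0.35, 0, 0.23, 0, -1]
    - [0.28, 0, 0.23, 0, -1]
    - [0.21, 0, 0.23, 0, -1]
    - [0.14, 0, 0.23, 0, -1]
    - [0.08, 0, 0.23, 0, -1]
    - [0.03, 0, 0.23, 0, -1]
    - [0.03, 0, 0.23, 0, -1]
    - [0.03, 0, 0.23, 0, -1]

```text
clock: 9.98
position: [0.5573, 0.0634, 0.0975]
ee_rot: [1.0, 0.012, 0.0, 0.0]
ft_force: [0.2, -0.0, 0.1]
grip_width: 0.001
grasp_force: 0.0
```

```bash
python3 -c "
from h import *
a=camera('scene');b=camera('wrist');save(a,'s4a.png',(150,130,330,290),3);save(b,'s4b.png')
x=cv2.imread('pics/s4a.png')[:384];y=cv2.resize(cv2.imread('pics/s4b.png'),(260,195));o=np.zeros((384,800,3),np.uint8);o[:,:540]=x;o[:195,540:]=y;cv2.imwrite('pics/s4.png',o)"
```

```text
(no output)
```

View pics/s4.png

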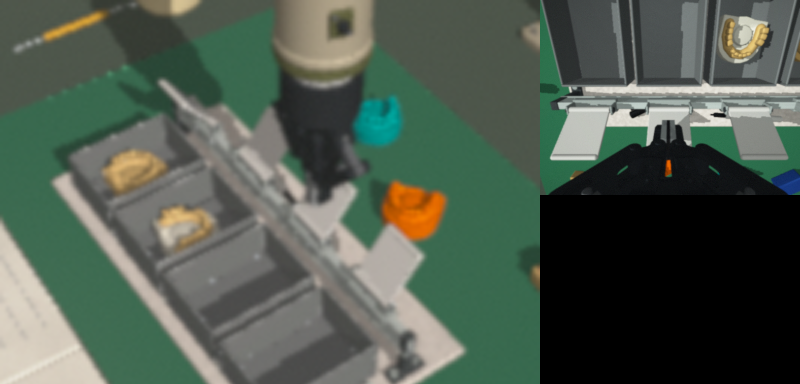

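Tag 2 (composite 325,208) now leans forward. Next I'll lift clear and push tag 3 from the front.

Emit:
carry_out:
  deltas:
    - [0.1, 0, 0, 0, -1]
    - [0.1, 0, -0.3, 0, -1]
    - [0.1, 0, -0.6, 0, -1]
    - [-0.1, 0.2, -0.62, 0, -1]
    - [-0.3, 0.45, -0.62, 0, -1]
    - [-0.51, 0.65, -0.62, 0, -1]
    - [-0.51, 0.65, -0.62, 0, -1]
    - [-0.51, 0.65, -0.62, 0, -1]

```text
clock: 11.08
position: [0.4835, -0.0355, 0.1907]
ee_rot: [1.0, 0.013, 0.0, -0.0]
ft_force: [-0.0, 0.3, 0.0]
grip_width: -0.001
grasp_force: 0.0
```

Emit:
carry_out:
  deltas:
    - [0, 0, 0.25, 0, -1]
    - [0, 0, 0.5, 0, -1]
    - [0, 0, 0.62, 0, -1]
    - [0, 0, 0.62, 0, -1]
    - [0.1, 0, 0.62, 0, -1]
    - [0.2, 0, 0.62, 0, -1]
    - [0.27, 0, 0.62, 0, -1]
    - [0.34, 0, 0.62, 0, -1]
    - [0.41, 0, 0.62, 0, -1]
    - [0.48, 0, 0.62, 0, -1]
    - [0.55, 0, 0.62, 0, -1]
    - [0.6, 0, 0.62, 0, -1]
    - [0.65, 0, 0.62, 0, -1]
    - [0.65, 0, 0.62, 0, -1]
    - [0.65, 0, 0.62, 0, -1]

```text
clock: 12.95
position: [0.5802, -0.0335, 0.0974]
ee_rot: [1.0, 0.013, -0.0, 0.0]
ft_force: [-3.4, -1.5, 1.5]
grip_width: -0.001
grasp_force: 1.9
```

Emit:
carry_out:
  deltas:
    - [-0.1, 0, 0, 0, -1]
    - [-0.35, 0, 0, 0, -1]
    - [-0.6, 0, -0.1, 0, -1]
    - [-0.7, 0, -0.4, 0, -1]
    - [-0.8, 0.2, -0.7, 0, -1]
    - [-0.9, 0.5, -0.7, 0, -1]
    - [-1, 0.8, -0.7, 0, -1]
    - [-1, 1, -0.7, 0, -1]
    - [-1, 1, -0.7, 0, -1]

```text
clock: 14.08
position: [0.434, -0.1895, 0.2024]
ee_rot: [1.0, 0.011, 0.0, 0.0]
ft_force: [0.8, 1.1, -0.2]
grip_width: -0.003
grasp_force: 0.0
```

Emit:
carry_out:
  deltas:
    - [0, 0.4, 0, 0, -1]
    - [0, 0.8, 0, 0, -1]
    - [-0.2, 1, 0, 0, -1]
    - [-0.2, 1, 0, 0, -1]

```text
clock: 14.58
position: [0.4063, -0.34, 0.2022]
ee_rot: [1.0, 0.01, -0.0, 0.0]
ft_force: [0.7, 0.3, -0.5]
grip_width: -0.001
grasp_force: 0.0
```

```bash
python3 chk.py; python3 -c "
from h import *
save(camera('top'),'end.png',(165,120,350,280),4)"
```

```text
0.163 175 [0.541 0.161 0.113]
0.064 168 [0.543 0.062 0.113]
-0.037 243 [ 0.59  -0.036  0.113]
-0.136 243 [ 0.592 -0.136  0.113]
[ 0.408 -0.338  0.202]
```

View pics/end.png

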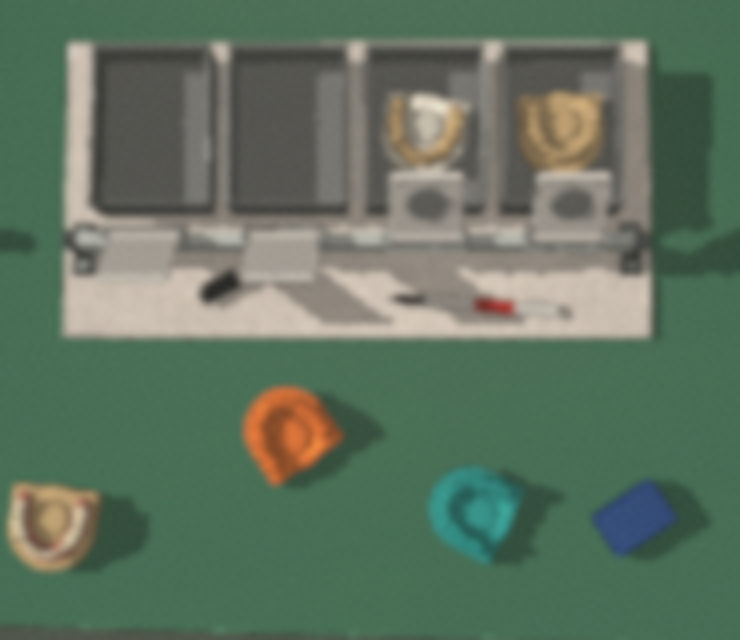

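The top view shows the two tags by the empty bins forward (135,250 and 282,255) and the two by the casts back with discs up (427,205 and 572,205). Nothing else has moved.

```bash
python3 -c "
from workcell import ticket
print(ticket.hand_in())"
```

```text
the job is handed in; nothing more can be done
None
```

I handed the job in with all four tags matching their bins in the last top view: the two by the casts lean back with discs up, the two by the empty bins lean forward, and nothing else looks moved (the hand-in returned no verdict).

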